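Refit a fridge's transport roller on its axle

TASK

Refit the transport roller of this fridge: set the roller upright in its cradle between the two upright cheeks of the bracket on the base rail and let go of it, then push the axle pin through both cheeks and the roller, from either side, until its square head is fully home against the cheek, and let go. Leave the screwdriver, the wrench and the roll of tape where they lie.

Things in the scene. Friction and masses are not known exactly. Their poses are not given: they have to be found in the camera images.
- bracket: Upturned fridge base rail, fixed: bar 240 (x) x 66 (y) x 14 mm high, rims to 17 mm on its long edges. In its middle two steel cheeks, 28 wide (x), 4 thick (y), z = 14 to 56 mm, inner faces at y = -13 and +13, outer at -17 and +17 mm, each with a 12.5 mm round hole at x = 0, z = 42 mm. Between them a V cradle of two ramps for the roller. Origin: underside centre, on the bench; z up.
- bracket_axis (a point): Middle of the axle line, halfway between the cheek holes, 42 mm above the bench; axes as bracket (y along the axle line). The roller lowered into the V cradle (ramps within 20 mm in x, up to 27 mm high) settles with its centre here; its tread then stands out 8 mm past both edges of the cheeks in x, so fingers gripping across the tread pass beside the cheeks.
- roller: White plastic roller (wheel), 44 mm diameter, 18 mm wide, through bore 13 mm, 45 g, standing upright on its tread on the black rest at the start. Origin: its centre; y is the wheel's axle, z up at the start. Best gripped from above across the tread, the fingers closing along its x.
- rest: Black plastic packing rest for the roller, fixed: plate 80 (x) x 56 (y) x 8 mm with two small ramps (within 20 mm of the middle in x, up to 21 mm high) forming a V cradle. The roller's centre is 36 mm above the bench in it. Origin: underside centre.
- axle: Steel axle pin, about 110 g: round shank 10 mm diameter, 54 mm long, the last 9 mm tapering to 4.4 mm; square head 18 x 18 mm, 40 mm long, to grip. Lies level on the head's flat on the pad, axis 29 mm above the bench. Origin: on the axis at the head's face where the shank begins; x towards the nose (head from x = -40 to 0), z up. The nose points roughly to world +y at the start.
- axle_nose (a point): Centre of the pin's tapered nose end, 54 mm from the head's face.
- pad: Black kneeling pad under the axle pin, fixed, 120 (x) x 140 (y) x 20 mm thick. Origin: underside centre. The pad and the roller's rest lie on opposite sides of the rail; which is which varies.
- screwdriver: Screwdriver lying on the bench, a bystander.
- wrench: Wrench lying on the bench, a bystander.
- tape: Roll of grey tape, 72 mm in diameter, 18 mm high, lying flat, a bystander.
Not all that is in view belongs to the job. Of the things that look like the bracket, take the one that is farthest to the robot's right at the start.

How it is judged:
On the way, in this order (a step that is already met when the one before it is completed fails the run):
1. the roller is seated between the cheeks and let go (x of roller in the frame of bracket_axis between -0.004 and 0.004 m and z of roller in the frame of bracket_axis between -0.004 and 0.004 m and y of roller in the frame of bracket_axis between -0.006 and 0.006 m and angle between the y axis of roller and the y axis of bracket_axis, either way round below 0.25 rad and contact force between the fingers and roller below 0.5 N), for 0.2 s.
2. the axle pin is through both cheeks and the roller, head home (x of roller in the frame of bracket_axis between -0.004 and 0.004 m and z of roller in the frame of bracket_axis between -0.004 and 0.004 m and y of roller in the frame of bracket_axis between -0.006 and 0.006 m and angle between the y axis of roller and the y axis of bracket_axis, either way round below 0.25 rad and x of axle in the frame of bracket_axis between -0.005 and 0.005 m and z of axle in the frame of bracket_axis between -0.005 and 0.005 m and angle between the x axis of axle and the y axis of bracket_axis, either way round below 0.15 rad and ((y of axle in the frame of bracket_axis between -0.023 and -0.014 m and y of axle_nose in the frame of bracket_axis above 0.028 m) or (y of axle in the frame of bracket_axis between 0.014 and 0.023 m and y of axle_nose in the frame of bracket_axis below -0.028 m))), for 0.2 s.
At the end, for the whole second after the job is handed in: Roller centre within 4 mm of the axle line (6 mm along it), axle within 0.25 rad; pin axis at the head's face within 5 mm of that line, direction within 0.15 rad, head face at most 6 mm from one cheek's outer face, nose out at least 11 mm beyond the other; both released and at rest (all of step 2 and linear speed of each of axle, roller below 0.02 m/s); the robot touches nothing.
It fails at once if the screwdriver is moved more than 30 mm (distance of screwdriver from where it was at the start of the episode above 0.03 m).
It fails at once if the wrench is moved more than 30 mm (distance of wrench from where it was at the start of the episode above 0.03 m).
It fails at once if the tape is moved more than 30 mm (distance of tape from where it was at the start of the episode above 0.03 m).
It also fails if it takes over 59 s, if anything falls off the work surface, if the arm or the gripper's body presses on something with over 40 N, if the wrist force passes 120 N, or if a joint passes its speed limit or range.

ROBOT

A 7-joint arm with a two-finger parallel gripper is mounted at the origin on the work surface. World frame = base frame: x ahead of the robot, y to its left, z up, the work surface at z = 0. Lengths are in m, angles in rad, forces in N, time in s.
With the tool pointing down it reaches from about 0.425 to 0.875 m from the base axis. Payload 4.7 kg.
Tool frame: the origin (TCP) lies midway between the tips of the shut fingers; the grasp point (between the pads) lies ctrl.grasp_offset behind it (ctrl.grasp_offset is the distance from the TCP to the grasp point, in m); z points along the fingers, y is the line along which they close (so a half turn about z gives the same grasp; the last joint's range is limited). The gripper opens to 87 mm and grips with 3 to 60 N. Pads are 19 mm wide; open, the fingers measure 117 mm over their backs; the gripper's body (75 mm by 190 mm) begins 51 mm behind the grasp point.
Start: joints at [0.014, 0.321, -0.07, 1.45, 0.023, 1.371, -0.057], TCP at [0.65, -0, 0.223] pointing down, gripper open.
Joint ranges: [-2.86, 2.86], [-0.3, 2.09], [-1.38, 1.24], [0.06, 2.45], [-1.56, 4.7], [0.09, 2.05], [-2.69, 2.69]. Speed limits (rad/s): [2.57, 2.57, 3.14, 3.14, 3.14, 3.14, 3.14].

INTERFACE

Orientations are given as a rotation vector (axis times angle).
In Python, from bench import ctrl gives the robot as it stands. The module is installed in compiled form; this text tells all that it offers.
- The arm moves only by the tool jog_arm, never from a script. Its argument "moves" is one flat list of numbers, 7 for each row, row after row: the shift along the tool's x, y, z in units of 30 cm (1.0 is 30 cm), then the turn, a rotation vector about the tool's x, y, z in units of 60 degrees (1.0 is 60 degrees), then the gripper's target within -1 to 1 (fully open at 1, half-way at 0, shut at -1). In form: [x, y, z, wx, wy, wz, fingers, x, y, z, wx, wy, wz, fingers, ...]. A call has exactly 8 rows; each row is the pose to reach, as a shift and turn from the pose commanded when the call began, along the tool's axes at that moment; what a row does not reach only later rows make up. A row lasts 1/8 s, in which the tool goes at most 62.5 mm and 10.7 degrees, less where a joint would pass 70% of its speed; a pose out of reach is approached as far as the arm can. A call with a number of a shift or a turn outside -1 to 1 is refused whole. A call with a gripper value outside its range is refused whole. The fingers move at their own pace and stop on an object; "newtons" is the grip in N (left out, the last holds). Time passes only in rows, so rows that repeat a pose let the fingers close, or fill a call up. It gives the time, the measured TCP pose, the force, the opening and the grip force at its end, in the units of the state.
- ctrl.get_state(): the state, without advancing time (a new reading comes with each control period).
- ctrl.get_image(name): name is "scene" or "side" or "wrist"; returns a dict with "pixels" (420x560x3 uint8, red, green, blue), "fx", "fy", "cx", "cy" (pixels), "xyz" and "rotation" of the camera in the world; the wrist camera has in their place "tool_from_camera" (4x4, takes a point from camera to tool coordinates, whose origin is the TCP and whose axes are the flange's). Camera axes: x right, y up, looking along -z (the intrinsics and any distortion apply to the point x, -y, -z); pixel columns grow to the right and rows downward; lengths in m; the calibration is good to about 2 mm. The wrist camera is an equidistant fisheye: a pixel r from the principal point sees the ray r / f radians off the axis. A picture is of the moment at which its call begins: read the wrist's pose just before it. There is no depth.
- ctrl.close_job(): hands the job in; it is judged then, once.
The state is a dict: "time": time; "joint_positions": joint angles; "qd": joint speeds; "joint_torque": joint torques, N m; "position": TCP position; "tool_rot": TCP orientation; "ft_force": force on the tool from outside, world axes, zero at the start; "torque": the same for the moment, N m; "grip_width": opening from 0.0 (shut) to 1.0 (fully open); "grip_force": force on a finger pad.
Only numpy, scipy, OpenCV 4.12 (cv2) and the standard library are available. Lean on these libraries where they do the work, as an engineer would, in place of code of your own. Each camera call takes 0.05 s, during which the arm holds its last target. There are 200 camera calls.

## Working session

There is one attempt and no reset: what is moved stays moved. The work goes in short steps, Python scripts to look and compute and a tool call to move; the robot and the scene stay as the last step left them, time stands still between calls to the robot, and variables do not carry over. Pictures are saved under pics/ and viewed, at most 10 in all, crops included, and the job is handed in when it is done.

Besides the shell and the picture viewer there is one more tool, called after "Emit:" by a JSON object that holds its "method" and its "body". jog_arm: Moves the arm, as the interface text tells. Its arguments: {"type":"object","properties":{"moves":{"type":"array"},"newtons":{"type":"number"}},"required":["moves"]}

```bash
mkdir -p pics; cat > h.py <<'E'
import numpy as np, cv2
from scipy.spatial.transform import Rotation as R
from bench import ctrl
def snap(n,f):
    s=ctrl.get_state(); im=ctrl.get_image(n)
    cv2.imwrite('pics/'+f+'.png',im['pixels'][:,:,::-1])
    im['s']={k:np.array(s[k]) for k in('position','tool_rot')}
    np.save('pics/'+f+'.npy',im,allow_pickle=True)
    return im
def load(f): return np.load('pics/'+f+'.npy',allow_pickle=True).item()
def ray(im,u,v):
    if 'tool_from_camera' in im:
        a=(u-im['cx'])/im['fx'];b=(v-im['cy'])/im['fy'];r=np.hypot(a,b)+1e-12
        d=np.array([np.sin(r)*a/r,-np.sin(r)*b/r,-np.cos(r)])
        T=np.array(im['tool_from_camera']);Rt=R.from_rotvec(im['s']['tool_rot']).as_matrix()
        return im['s']['position']+Rt@T[:3,3], Rt@T[:3,:3]@d
    M=np.array(im['rotation']); M=M if M.shape==(3,3) else R.from_rotvec(M).as_matrix()
    return np.array(im['xyz']),M@np.array([(u-im['cx'])/im['fx'],-(v-im['cy'])/im['fy'],-1])
def atz(im,u,v,z):
    o,d=ray(im,u,v); return o+d*(z-o[2])/d[2]
def proj(im,p):
    p=np.array(p,float)
    if 'tool_from_camera' in im:
        T=np.array(im['tool_from_camera']);Rt=R.from_rotvec(im['s']['tool_rot']).as_matrix()
        c=T[:3,:3].T@(Rt.T@(p-im['s']['position'])-T[:3,3])
        x,y,z=c[0],-c[1],-c[2];h=np.hypot(x,y)+1e-12;t=np.arctan2(h,z)
        return np.array([im['cx']+im['fx']*t*x/h,im['cy']+im['fy']*t*y/h])
    M=np.array(im['rotation']); M=M if M.shape==(3,3) else R.from_rotvec(M).as_matrix()
    c=M.T@(p-np.array(im['xyz']))
    return np.array([im['cx']-im['fx']*c[0]/c[2],im['cy']+im['fy']*c[1]/c[2]])
def go(p,rot=None):
    "shift and turn in move units for target TCP p / rotvec rot"
    s=ctrl.get_state();Rt=R.from_rotvec(s['tool_rot'])
    sh=Rt.inv().apply(np.array(p)-s['position'])/.3
    w=(Rt.inv()*R.from_rotvec(rot)).as_rotvec()/(np.pi/3) if rot is not None else np.zeros(3)
    print('move',np.round(sh,4),np.round(w,4)); return sh,w
E
python3 - <<'E'
from h import *
for n in('scene','side','wrist'):
    im=snap(n,n+'0')
    print(n,{k:np.round(im[k],3).tolist() for k in im if k not in('pixels','s')})
s=ctrl.get_state();print(s,ctrl.grasp_offset, R.from_rotvec(s['tool_rot']).as_matrix().round(3))
E
```

```text
scene {'fx': 546.911, 'fy': 546.911, 'cx': 277.627, 'cy': 206.829, 'xyz': [1.296, -0.582, 1.223], 'rotation': [0.643, 0.321, 0.886]}
side {'fx': 522.869, 'fy': 522.869, 'cx': 276.38, 'cy': 218.438, 'xyz': [0.255, 0.899, 0.981], 'rotation': [0.15, -1.108, -2.624]}
wrist {'fx': 325.192, 'fy': 325.192, 'cx': 282.301, 'cy': 212.357, 'tool_from_camera': [[0.0, 0.956, 0.295, 0.082], [1.0, 0.0, -0.0, -0.0], [-0.0, 0.295, -0.956, -0.164], [0.0, 0.0, 0.0, 1.0]]}
{'time': 0.15, 'joint_positions': array([ 0.0141194 ,  0.32164119, -0.07006838,  1.45135737,  0.02258186,
        1.37082667, -0.05688547]), 'qd': array([ 0.00123808, -0.00268079, -0.00076178, -0.00317858, -0.00014415,
        0.00165374,  0.00119379]), 'joint_torque': array([ 2.16972071e-04, -4.91794288e+01, -4.04079035e-01, -3.12878716e+01,
       -6.39387709e-02,  4.04033612e-02,  9.90178205e-05]), 'position': array([ 6.49588852e-01, -6.28132433e-05,  2.21738911e-01]), 'tool_rot': array([-2.22075615e+00, -2.22075508e+00,  1.68571330e-03]), 'ft_force': array([ 0.1617997 , -0.65238493, -0.55695237]), 'torque': array([ 0.00033664, -0.07858111,  0.01104128]), 'grip_force': 0.0, 'grip_width': 1.0057310460440334} 0.0187 [[ 0.     1.    -0.001]
 [ 1.    -0.    -0.   ]
 [-0.    -0.001 -1.   ]]
```

View images.

View pics/scene0.png

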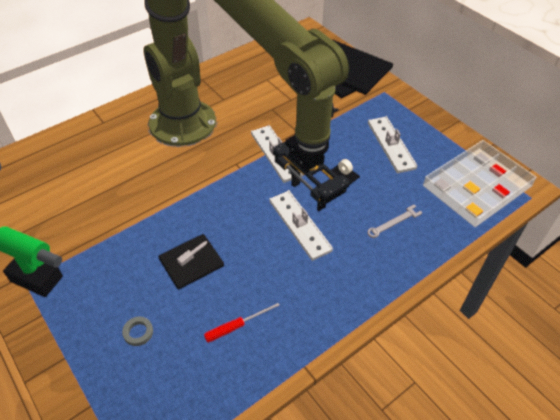

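View pics/wrist0.png

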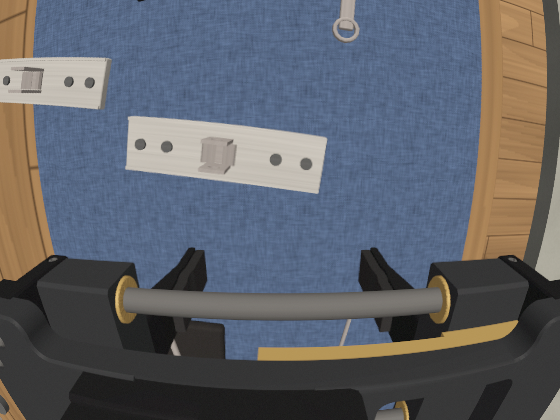

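View pics/side0.png

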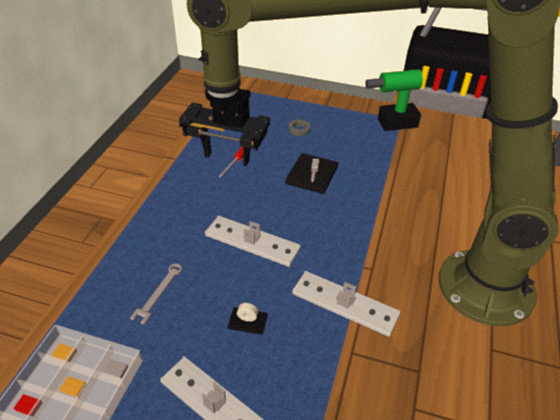

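The target rail (farthest to −y) is at scene (300,220), side (252,238), wrist (217,153). The pin on its pad is at scene (190,258), side (314,168). The roller is at side (247,313). The tape and screwdriver lie to the right, beyond the pad. The wrench is at wrist (346,20).

```bash
python3 - <<'E'
from h import *
w=load('wrist0');s=load('side0');c=load('scene0')
C=[atz(w,u,v,.017) for u,v in((128,117),(326,138),(319,193),(126,168))]
print('rail corners',np.round(C,4),np.mean(C,0).round(4))
for n,im,px in(('rails side z.014',s,((252,240),(345,302),(214,400))),('rails scene',c,((301,225),(275,155),(392,144)))):
    print(n,[atz(im,u,v,.017).round(3)[:2].tolist() for u,v in px])
print('pad side',[atz(s,u,v,.02).round(3)[:2].tolist() for u,v in((306,154),(339,160),(324,191),(287,180))])
print('pad scene',[atz(c,u,v,.02).round(3)[:2].tolist() for u,v in((208,237),(223,264),(175,286),(160,257))])
print('rest side',[atz(s,u,v,.008).round(3)[:2].tolist() for u,v in((234,307),(268,311),(265,332),(229,326))], atz(s,247,313,.036))
print('wrench',atz(w,346,30,.005),atz(s,175,268,.005),atz(s,140,318,.005),'screw',atz(s,221,175,.01),atz(s,240,152,.01),'tape',atz(s,299,127,.018))
for n,im in(('side',s),('scene',c)):
    a=im['pixels'][:,:,::-1]
    (x,y)=(310,170) if n=='side' else (192,258)
    if n=='side': A=a[130:220,260:360];B=a[270:350,200:300]
    else: A=a[220:300,145:245]
    A=cv2.resize(A,(400,int(A.shape[0]*4)),interpolation=cv2.INTER_CUBIC)
    if n=='side': P=[A,cv2.resize(B,(400,320),interpolation=cv2.INTER_CUBIC)]
    else: P.append(A)
o=np.zeros((600,800,3),np.uint8)
cv2.imwrite('pics/crop0.png',np.vstack([np.hstack([P[0][:320],P[1]]),np.hstack([P[2][:280],P[2][:280]*0])]))
E
```

```text
rail corners [[ 0.4633  0.088   0.017 ]
 [ 0.6986  0.056   0.017 ]
 [ 0.6921 -0.0084  0.017 ]
 [ 0.4556  0.0253  0.017 ]] [0.5774 0.0402 0.017 ]
rails side z.014 [[0.573, 0.048], [0.309, 0.163], [0.501, 0.473]]
rails scene [[0.586, 0.035], [0.322, 0.143], [0.506, 0.469]]
pad side [[0.537, -0.336], [0.436, -0.339], [0.445, -0.189], [0.556, -0.202]]
pad scene [[0.467, -0.196], [0.566, -0.212], [0.548, -0.347], [0.446, -0.333]]
rest side [[0.545, 0.249], [0.469, 0.236], [0.458, 0.29], [0.538, 0.3]] [0.50456902 0.27403639 0.036     ]
wrench [0.72318351 0.18601773 0.005     ] [0.72318323 0.18424008 0.005     ] [0.73396563 0.34055296 0.005     ] screw [ 0.74695895 -0.17329732  0.01      ] [ 0.73318155 -0.29359438  0.01      ] tape [ 0.59619601 -0.46844914  0.018     ]
```

View pics/crop0.png

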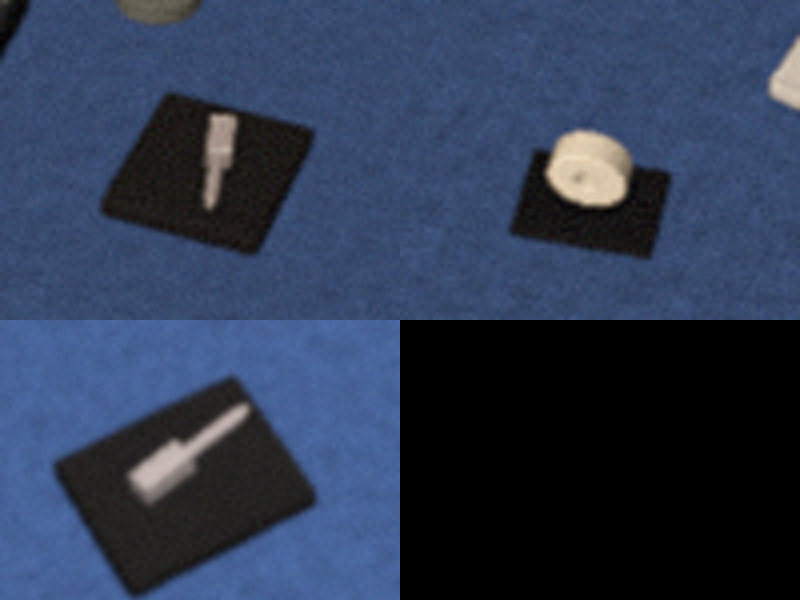

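The pin nose points to +y on the pad, and the roller stands at about (0.504, 0.27) with a yaw of about 0.15. I'll move to look at the roller with the wrist camera, nearer to it.

Emit:
{"method": "jog_arm", "body": {"moves": [0.2,-0.13,0,0,0,0,1,0.4,-0.26,0,0,0,0,1,0.6,-0.39,0.05,0,0,0,1,0.67,-0.49,0.1,0,0,0,1,0.67,-0.49,0.1,0,0,0,1,0.67,-0.49,0.1,0,0,0,1,0.67,-0.49,0.1,0,0,0,1,0.67,-0.49,0.1,0,0,0,1]}}

```text
time: 1.15
position: [0.5041, 0.1997, 0.1928]
tool_rot: [2.224, 2.218, 0.001]
ft_force: [0.8, -0.1, -0.6]
grip_width: 1.0
grip_force: 0.0
```

```bash
python3 - <<'E'
from h import *
im=snap('wrist','w1'); print(im['s'],ctrl.get_state()['time'])
E
```

```text
{'position': array([0.5041361 , 0.19973261, 0.19277476]), 'tool_rot': array([2.22408283e+00, 2.21825873e+00, 6.34601591e-04])} 1.2
```

View pics/w1.png

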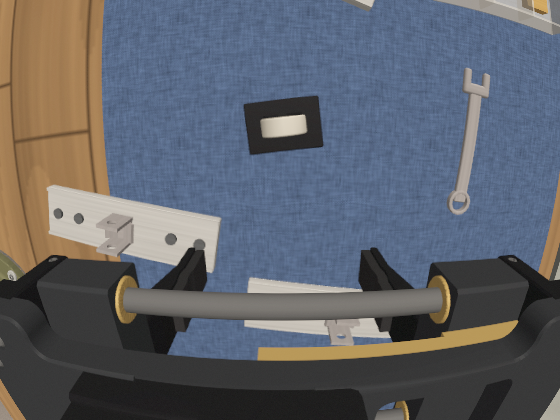

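The roller is at about (283,126), on rest corners (244,103), (319,96), (323,145) and (249,154). Next I'll fit both.

```bash
python3 - <<'E'
from h import *
w=load('w1')
C=[atz(w,u,v,.008) for u,v in((244.5,103),(319,96.5),(323,145),(249.5,154))]
print(np.round(C,4),np.mean(C,0)); 
for i,j in((0,1),(3,2)): d=C[j]-C[i];print('yaw',np.arctan2(d[1],d[0]))
for i,j in((0,3),(1,2)): d=C[i]-C[j];print('yaw',-np.arctan2(d[0],d[1]))
a=w['pixels'][80:170,235:335].astype(int)
m=((a.min(2)>110)).astype(np.uint8)
n,l,st,ce=cv2.connectedComponentsWithStats(m);k=1+np.argmax(st[1:,4]);print(st[k],ce[k]+[235,80])
r=cv2.minAreaRect(np.argwhere(l==k)[:,::-1].astype(np.float32)+[235,80]);b=cv2.boxPoints(r.__class__(r));print(b)
# model fit: silhouette of roller for hypotheses
from scipy.optimize import minimize
mask=np.zeros((420,560),np.uint8);mask[80:170,235:335]=(l==k)
t=np.linspace(0,2*np.pi,60)
def sil(x,y,q):
    P=[(x+22*.001*np.cos(a)*np.cos(q)-s*np.sin(q),y+.022*np.cos(a)*np.sin(q)+s*np.cos(q),.036+.022*np.sin(a)) for a in t for s in(-.009,.009)]
    h=cv2.convexHull(np.float32([proj(w,p) for p in P]));z=np.zeros((420*4,560*4),np.uint8);cv2.fillPoly(z,[np.int32((h+.5)*4)],1);return z
M=cv2.resize(mask,None,fx=4,fy=4,interpolation=cv2.INTER_NEAREST)
f=lambda p:np.sum(sil(p[0]/100,p[1]/100,p[2]/10)!=M)
r=minimize(f,[50.4,27.2,1.3],method='Nelder-Mead',options=dict(initial_simplex=[[50.4,27.2,1.3],[50.9,27.2,1.3],[50.4,27.7,1.3],[50.4,27.2,2]]))
print('roller',r.x,r.fun,M.sum())
x,y,q=r.x/[100,100,10]
go([x,y,.10],(R.from_euler('z',q)*R.from_matrix([[0,1,0],[1,0,0],[0,0,-1]])).as_rotvec())
E
```

```text
[[0.4646 0.2948 0.008 ]
 [0.5433 0.3016 0.008 ]
 [0.5481 0.2494 0.008 ]
 [0.469  0.2397 0.008 ]] [0.50624122 0.27136627 0.008     ]
yaw 0.0859429842959111
yaw 0.12218480655084474
yaw 0.08094165556506283
yaw 0.09259512793032669
[ 26  34  46  23 858] [283.57808858 125.70745921]Traceback (most recent call last):
  File "<stdin>", line 10, in <module>
cv2.error: OpenCV(4.12.0) /io/opencv/modules/imgproc/src/convhull.cpp:143: error: (-215:Assertion failed) total >= 0 && (depth == CV_32F || depth == CV_32S) in function 'convexHull'
```

```bash
cat >> h.py <<'E'
from scipy.optimize import minimize
DN=R.from_matrix([[0,1,0],[1,0,0],[0,0,-1]])
def down(q): return (R.from_euler('z',q)*DN).as_rotvec()
def fit(w,box,thr,pts,x0,st):
    "silhouette fit; pts(params)-> list of world points (convex)"
    u0,v0,u1,v1=box;a=w['pixels'][v0:v1,u0:u1].astype(int);m=(a.min(2)>thr).astype(np.uint8)
    n,l,s,c=cv2.connectedComponentsWithStats(m);k=1+np.argmax(s[1:,4])
    M=np.zeros((420,560),np.uint8);M[v0:v1,u0:u1]=l==k;M=cv2.resize(M,None,fx=4,fy=4,interpolation=0)
    def f(p):
        z=np.zeros_like(M)
        for P in pts(p): cv2.fillPoly(z,[np.int32((cv2.convexHull(np.float32([proj(w,i) for i in P]))+.5)*4)],1)
        return np.sum(z!=M)
    x0=np.array(x0,float)
    r=minimize(f,x0,method='Nelder-Mead',options=dict(initial_simplex=np.vstack([x0]+[x0+np.eye(len(x0))[i]*st[i] for i in range(len(x0))])))
    print('fit',r.x,r.fun,'of',M.sum());return r.x
E
python3 - <<'E'
from h import *
w=load('w1');t=np.linspace(0,2*np.pi,60)
def pts(p):
    x,y,q=p
    return [[(x+.022*np.cos(a)*np.cos(q)-s*np.sin(q),y+.022*np.cos(a)*np.sin(q)+s*np.cos(q),.036+.022*np.sin(a)) for a in t for s in(-.009,.009)]]
for th in(90,120):
    x,y,q=fit(w,(235,80,335,170),th,pts,(.506,.271,.1),(.004,.004,.06))
go([x,y,.10],down(q))
E
```

```text
fit [0.50542745 0.27115564 0.10980899] 563.0 of 14352
fit [0.50563066 0.27131171 0.09450553] 872.0 of 13488
move [0.238  0.005  0.3091] [ 0.0004 -0.     -0.0924]
```

Emit:
{"method": "jog_arm", "body": {"moves": [0.1,0.005,0.1,0,0,-0.05,1,0.2,0.005,0.2,0,0,-0.095,1,0.238,0.005,0.3,0,0,-0.095,1,0.238,0.005,0.3,0,0,-0.095,1,0.238,0.005,0.4,0,0,-0.095,1,0.238,0.005,0.5,0,0,-0.095,1,0.238,0.005,0.58,0,0,-0.095,1,0.238,0.005,0.58,0,0,-0.095,1]}}

```text
time: 2.2
position: [0.5045, 0.2706, 0.0182]
tool_rot: [-2.11, -2.327, 0.004]
ft_force: [0.5, -0.2, -0.2]
grip_width: 1.003
grip_force: 0.0
```

Emit:
{"method": "jog_arm", "body": {"moves": [0,0,0,0,0,0,0,0,0,0,0,0,0,-0.1,0,0,0,0,0,0,-0.2,0,0,0,0,0,0,-0.3,0,0,0,0,0,0,-0.3,0,0,0,0,0,0,-0.3,0,0,0,0,0,0,-0.3,0,0,0,0,0,0,-0.3], "newtons": 15}}

```text
time: 3.2
position: [0.5047, 0.2724, 0.0187]
tool_rot: [2.108, 2.329, 0.001]
ft_force: [0.7, 0.6, 1.6]
grip_width: 0.49
grip_force: 15.0
```

```bash
python3 - <<'E'
from h import *
go([.577,-.04,.17],down(-.138))
E
```

```text
move [-1.0602  0.1366 -0.5044] [ 4.000e-04 -1.000e-04  2.268e-01]
```

Emit:
{"method": "jog_arm", "body": {"moves": [0,0,-0.2,0,0,0,-0.3,0,0,-0.4,0,0,0,-0.3,-0.17,0.02,-0.5,0,0,0.05,-0.3,-0.37,0.05,-0.5,0,0,0.1,-0.3,-0.57,0.07,-0.5,0,0,0.15,-0.3,-0.77,0.1,-0.5,0,0,0.2,-0.3,-0.95,0.12,-0.5,0,0,0.227,-0.3,-1.0,0.13,-0.5,0,0,0.227,-0.3]}}

```text
time: 4.2
position: [0.573, -0.0275, 0.1682]
tool_rot: [2.376, 2.054, -0.003]
ft_force: [0.0, 0.7, -1.3]
grip_width: 0.49
grip_force: 15.0
```

Emit:
{"method": "jog_arm", "body": {"moves": [-0.05,0,0,0,0,0,-0.3,-0.05,0,0,0,0,0,-0.3,-0.05,0,0,0,0,0,-0.3,-0.05,0,0,0,0,0,-0.3,-0.05,0,0,0,0,0,-0.3,-0.05,0,0,0,0,0,-0.3,-0.05,0,0,0,0,0,-0.3,-0.05,0,0,0,0,0,-0.3]}}

```text
time: 5.2
position: [0.5711, -0.0372, 0.1686]
tool_rot: [2.37, 2.063, 0.0]
ft_force: [0.6, -0.3, -1.3]
grip_width: 0.49
grip_force: 15.0
```

```bash
python3 - <<'E'
from h import *
P=[ctrl.get_state()['position']]
im=snap('wrist','w2'); print(im['s'],ctrl.get_state()['time'])
E
```

```text
{'position': array([ 0.57108188, -0.03715049,  0.16858738]), 'tool_rot': array([2.36951088e+00, 2.06263046e+00, 5.91485642e-05])} 5.25
```

View pics/w2.png

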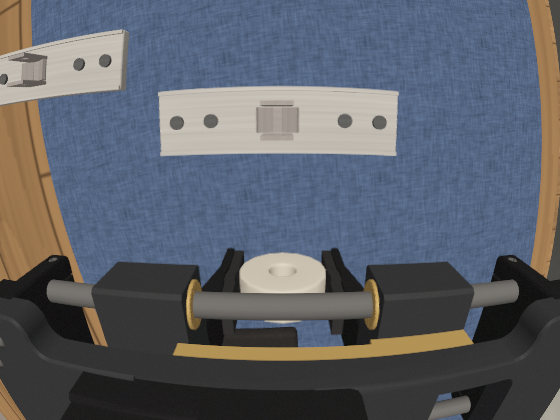

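The bracket is in full view at wrist (278,122), with its cheeks at rows ~103 and ~137. The roller is held upright at (283,285). I'll fit the rail silhouette next.

```bash
cat >> h.py <<'E'
def railpts(p):
    x,y,q=p;c,s=np.cos(q),np.sin(q);f=lambda a,b,z:(x+a*c-b*s,y+a*s+b*c,z)
    B=[[f(a,b,z) for z in(0,.017) for b in(-.033,.033) for a in np.linspace(A,A+.024,3)] for A in np.arange(-.12,.119,.024)]
    for b in(-.015,.015): B.append([f(a,b+d,z) for a in(-.014,.014) for d in(-.002,.002) for z in(.014,.056)])
    return B
E
python3 - <<'E'
from h import *
for f,box in(('w2',(140,70,420,175)),('wrist0',(118,105,335,200))):
    w=load(f); a=w['pixels'];print(a[85,278],a[110,230],a[200,278])
    for th in(130,):
        p=fit(w,box,th,railpts,(.577,.04,-.138),(.004,.004,.04))
    v=w['pixels'][:,:,::-1].copy()
    if f=='w2':
        for b in(-.017,-.013,.013,.017):
          for z in(.042,.056):
            c,s=np.cos(p[2]),np.sin(p[2])
            for a in(-.014,.014):
                q=proj(w,(p[0]+a*c-b*s,p[1]+a*s+b*c,z));cv2.circle(v,tuple(int(round(i*16)) for i in q),6,(0,0,255) if z>.05 else (0,255,0),-1,shift=4)
        cv2.imwrite('pics/chk.png',cv2.resize(v[75:170,140:420],(784,266),interpolation=cv2.INTER_CUBIC))
        go([p[0],p[1],.09],down(p[2]))
E
```

```text
[110 123 146] [195 190 180] [ 86 103 132]
fit [ 0.57709272  0.0401286  -0.13897213] 14696.0 of 243056
move [ 0.2579 -0.0157  0.262 ] [0.0001 0.     0.0007]
[ 88 106 136] [ 81  98 126] [ 90 107 137]
fit [ 0.57705856  0.04019773 -0.13801267] 10529.0 of 172160
```

View pics/chk.png

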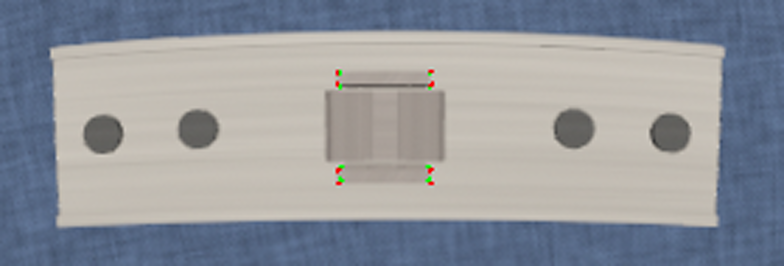

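```bash
python3 - <<'E'
from h import *
w=load('w2');a=w['pixels'].astype(int)
print('col283',[(v,int(a[v,283].mean()),) for v in range(248,296,1)])
Rt=R.from_rotvec(w['s']['tool_rot'])
for dx in(-.003,0,.003):
  for dz in(-.0173,-.0193):
    g=lambda r,t:proj(w,w['s']['position']+Rt.apply([dx+.009,r*np.cos(t),dz-r*np.sin(t)]))[1].round(1)
    print(dx,dz,'top',g(.022,np.pi/2),'boretop',g(.0065,np.pi/2),'borebot',g(.0065,-np.pi/2),'bot',g(.022,-np.pi/2))
print([ctrl.get_state()['position'].round(4).tolist() for _ in range(3)])
E
```

```text
col283 [(248, 104), (249, 106), (250, 109), (251, 109), (252, 148), (253, 186), (254, 187), (255, 188), (256, 188), (257, 189), (258, 190), (259, 190), (260, 190), (261, 191), (262, 196), (263, 205), (264, 211), (265, 210), (266, 203), (267, 200), (268, 200), (269, 200), (270, 200), (271, 199), (272, 199), (273, 198), (274, 199), (275, 199), (276, 188), (277, 189), (278, 188), (279, 189), (280, 189), (281, 190), (282, 190), (283, 191), (284, 191), (285, 191), (286, 192), (287, 192), (288, 193), (289, 193), (290, 197), (291, 203), (292, 211), (293, 133), (294, 91), (295, 99)]
-0.003 -0.0173 top 292.5 boretop 276.1 borebot 264.3 bot 252.2
-0.003 -0.0193 top 294.9 boretop 278.0 borebot 266.0 bot 253.7
0 -0.0173 top 286.8 boretop 270.6 borebot 259.1 bot 247.3
0 -0.0193 top 289.1 boretop 272.6 borebot 260.8 bot 248.8
0.003 -0.0173 top 280.8 boretop 265.1 borebot 253.9 bot 242.4
0.003 -0.0193 top 283.1 boretop 267.0 borebot 255.5 bot 243.8
[[0.5711, -0.0371, 0.1686], [0.5711, -0.0371, 0.1686], [0.5711, -0.0371, 0.1686]]
```

The roller sits about 3 mm towards the robot side in the grip, so I compensate by +2.5 mm along tool x.

Emit:
{"method": "jog_arm", "body": {"moves": [0.1,-0.01,0.05,0,0,0,-0.3,0.2,-0.016,0.1,0,0,0,-0.3,0.266,-0.016,0.15,0,0,0,-0.3,0.266,-0.016,0.2,0,0,0,-0.3,0.266,-0.016,0.23,0,0,0,-0.3,0.266,-0.016,0.23,0,0,0,-0.3,0.266,-0.016,0.23,0,0,0,-0.3,0.266,-0.016,0.23,0,0,0,-0.3]}}

```text
time: 6.25
position: [0.5778, 0.0421, 0.1003]
tool_rot: [2.37, 2.061, 0.002]
ft_force: [0.8, 0.4, -0.2]
grip_width: 0.488
grip_force: 15.0
```

```bash
python3 - <<'E'
from h import *
go([.5774,.0426,.0255],down(-.1385)); print(ctrl.get_state()['position'])
w=load('wrist0')
s=load('side0');c=load('scene0')
for n,im,box in(('side',s,(198,210,305,270)),('scene',c,(262,188,338,260))):
    fit(im,box,140,railpts,(.577,.04,-.138),(.004,.004,.04))
E
```

```text
move [ 0.0014 -0.002   0.2494] [ 0.0013 -0.0001 -0.0004]
[0.57783899 0.04209871 0.10031864]
fit [ 0.57902706  0.0394186  -0.13625459] 8190.0 of 28480
fit [ 0.57399512  0.04182432 -0.126734  ] 5032.0 of 24432
```

Consistent within calibration, so I'll descend slowly.

Emit:
{"method": "jog_arm", "body": {"moves": [0,0,0.06,0,0,0,-0.3,0,0,0.12,0,0,0,-0.3,0,0,0.16,0,0,0,-0.3,0,0,0.2,0,0,0,-0.3,0,0,0.225,0,0,0,-0.3,0,0,0.245,0,0,0,-0.3,0,0,0.247,0,0,0,-0.3,0,0,0.247,0,0,0,-0.3]}}

```text
time: 7.25
position: [0.5777, 0.0426, 0.0258]
tool_rot: [2.369, 2.062, 0.001]
ft_force: [1.1, -0.6, -0.6]
grip_width: 0.487
grip_force: 15.0
```

Emit:
{"method": "jog_arm", "body": {"moves": [0,0,0,0,0,0,0.1,0,0,0,0,0,0,0.3,0,0,0,0,0,0,0.5,0,0,0,0,0,0,0.7,0,0,0,0,0,0,0.7,0,0,0,0,0,0,0.7,0,0,0,0,0,0,0.7,0,0,0,0,0,0,0.7]}}

```text
time: 8.25
position: [0.5773, 0.0425, 0.0255]
tool_rot: [2.369, 2.063, 0.0]
ft_force: [-0.4, 0.6, -0.6]
grip_width: 0.853
grip_force: 0.0
```

Emit:
{"method": "jog_arm", "body": {"moves": [0,0,-0.1,0,0,0,0.7,0,0,-0.25,0,0,0,0.7,-0.1,0,-0.4,0,0,0,0.7,-0.27,0.015,-0.48,0,0,0,0.7,-0.27,0.015,-0.48,0,0,0,0.7,-0.27,0.015,-0.48,0,0,0,0.7,-0.27,0.015,-0.48,0,0,0,0.7,-0.27,0.015,-0.48,0,0,0,0.7]}}

```text
time: 9.25
position: [0.5702, -0.0369, 0.1687]
tool_rot: [-2.367, -2.064, 0.001]
ft_force: [-0.5, -0.5, 0.0]
grip_width: 0.848
grip_force: 0.0
```

```bash
python3 - <<'E'
from h import *
w=snap('wrist','w3'); print(w['s'])
v=w['pixels'][:,:,::-1].copy()
p=(.5771,.0401,-.1385);c,s=np.cos(p[2]),np.sin(p[2]);f=lambda a,b,z:proj(w,(p[0]+a*c-b*s,p[1]+a*s+b*c,z))
v=cv2.resize(v,None,fx=4,fy=4,interpolation=cv2.INTER_CUBIC)
t=np.linspace(0,2*np.pi,80)
for b,r,col in((-.009,.022,(0,0,255)),(.009,.022,(0,255,0)),):
    cv2.polylines(v,[np.int32([(f(r*np.cos(k),b,.042+r*np.sin(k))+.5)*4 for k in t])],True,col,1)
u,q=f(0,0,.042);u,q=int(u*4),int(q*4);cv2.imwrite('pics/c3.png',v[max(0,q-250):q+250,u-350:u+350])
E
```

```text
{'position': array([ 0.57023713, -0.03693442,  0.16865217]), 'tool_rot': array([-2.36655613e+00, -2.06440177e+00,  1.30078146e-03])}
```

View pics/c3.png

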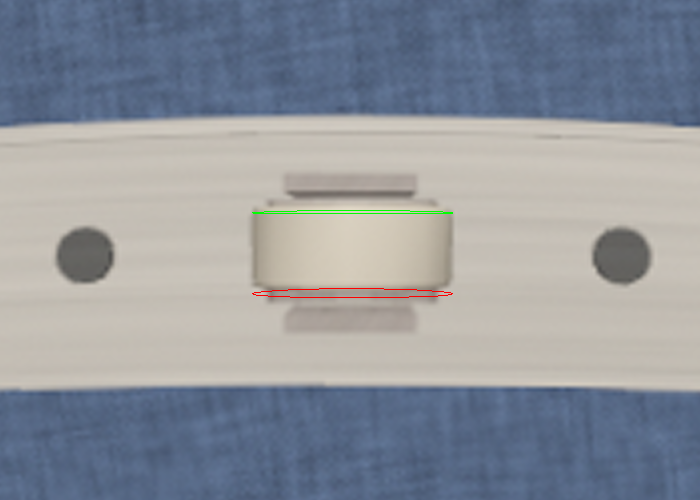

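The roller is seated square between the cheeks, about 1.5 mm towards +y of centre. Next is the pin.

```bash
python3 - <<'E'
from h import *
go([.51,-.34,.17],down(0))
E
```

```text
move [-1.0273 -0.0619 -0.004 ] [-1.100e-03 -1.000e-04 -1.303e-01]
```

Emit:
{"method": "jog_arm", "body": {"moves": [-0.2,-0.01,0,0,0,-0.03,1,-0.4,-0.02,0,0,0,-0.06,1,-0.6,-0.03,0,0,0,-0.09,1,-0.8,-0.05,0,0,0,-0.13,1,-0.98,-0.06,0,0,0,-0.13,1,-0.98,-0.06,0,0,0,-0.13,1,-0.98,-0.06,0,0,0,-0.13,1,-0.98,-0.06,0,0,0,-0.13,1]}}

```text
time: 10.3
position: [0.5133, -0.3247, 0.1693]
tool_rot: [-2.22, -2.222, -0.001]
ft_force: [-0.3, 0.4, -0.1]
grip_width: 1.003
grip_force: 0.0
```

```bash
python3 - <<'E'
from h import *
w=snap('wrist','w4'); print(w['s'])
E
```

```text
{'position': array([ 0.51330154, -0.32474847,  0.16929861]), 'tool_rot': array([-2.21966321e+00, -2.22239362e+00, -1.28928918e-03])}
```

View pics/w4.png

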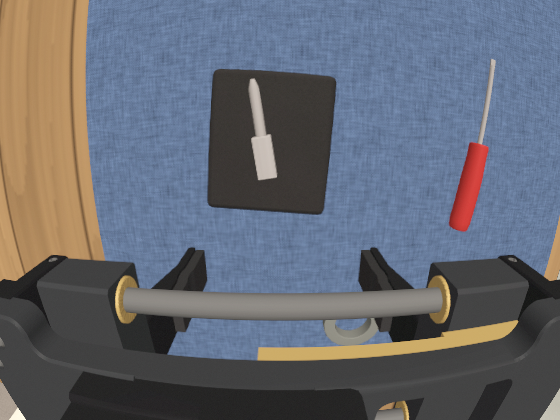

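The pin's nose is at (253,82) and its head centre is about (264,158). I'll fit its pose.

```bash
python3 - <<'E'
from h import *
w=load('w4');t=np.linspace(0,2*np.pi,16)
def pts(p):
    x,y,q=p;c,s=np.cos(q),np.sin(q)
    f=lambda a,b,z:(x-a*s+b*c,y+a*c+b*s,.029+z)   # a along pin (+y rotated by q)
    return [[f(a,b,z) for a in(-.04,0) for b in(-.009,.009) for z in(-.009,.009)],
            [f(a,.005*np.cos(k),.005*np.sin(k)) for a in(0,.045) for k in t],
            [f(a,r*np.cos(k),r*np.sin(k)) for a,r in((.045,.005),(.054,.0022)) for k in t]]
for th in(75,95):
    x,y,q=fit(w,(235,75,300,190),th,pts,(.495,-.24,.15),(.006,.006,.08))
print('head mid',x+.02*np.sin(q),y-.02*np.cos(q))
go([x+.02*np.sin(q),y-.02*np.cos(q),.0225],down(q))
E
```

```text
fit [ 0.49321092 -0.26190294  0.15057655] 1164.0 of 25024
fit [ 0.49309042 -0.26186216  0.14575016] 1080.0 of 23920
head mid 0.49599511072090363 -0.2816501038787672
move [ 0.1439 -0.0574  0.4897] [ 0.0003 -0.0007 -0.138 ]
```

Emit:
{"method": "jog_arm", "body": {"moves": [0.07,-0.03,0.1,0,0,-0.07,1,0.144,-0.057,0.2,0,0,-0.138,1,0.144,-0.057,0.3,0,0,-0.138,1,0.144,-0.057,0.38,0,0,-0.138,1,0.144,-0.057,0.44,0,0,-0.138,1,0.144,-0.057,0.487,0,0,-0.138,1,0.144,-0.057,0.487,0,0,-0.138,1,0.144,-0.057,0.487,0,0,-0.138,1]}}

```text
time: 11.35
position: [0.4959, -0.2841, 0.0241]
tool_rot: [2.057, 2.373, 0.001]
ft_force: [-0.1, 0.8, -0.6]
grip_width: 1.003
grip_force: 0.0
```

Emit:
{"method": "jog_arm", "body": {"moves": [0,0,0,0,0,0,0,0,0,0,0,0,0,-0.3,0,0,0,0,0,0,-0.7,0,0,0,0,0,0,-0.9,0,0,0,0,0,0,-0.9,0,0,0,0,0,0,-0.9,0,0,0,0,0,0,-0.9,0,0,0,0,0,0,-0.9], "newtons": 40}}

```text
time: 12.35
position: [0.4953, -0.2838, 0.0234]
tool_rot: [2.058, 2.374, 0.0]
ft_force: [0.4, 0.6, -0.3]
grip_width: 0.201
grip_force: 40.0
```

```bash
python3 - <<'E'
from h import *
go([.5613,-.073,.10],down(-.1385))
E
```

```text
move [ 0.6641  0.3176 -0.2555] [1.000e-04 1.000e-04 2.684e-01]
```

Emit:
{"method": "jog_arm", "body": {"moves": [0,0,-0.12,0,0,0,-0.9,0,0,-0.256,0,0,0,-0.9,0.13,0.06,-0.256,0,0,0.06,-0.9,0.29,0.14,-0.256,0,0,0.13,-0.9,0.45,0.22,-0.256,0,0,0.2,-0.9,0.6,0.29,-0.256,0,0,0.268,-0.9,0.664,0.318,-0.256,0,0,0.268,-0.9,0.664,0.318,-0.256,0,0,0.268,-0.9]}}

```text
time: 13.35
position: [0.5616, -0.0707, 0.0999]
tool_rot: [-2.365, -2.067, -0.0]
ft_force: [-0.3, 0.1, -0.5]
grip_width: 0.201
grip_force: 40.0
```

```bash
python3 - <<'E'
from h import *
go([.5613,-.073,.0365],down(-.1385))
E
```

```text
move [-7.800e-03  2.000e-04  2.114e-01] [-0.0004 -0.0005  0.0043]
```

Emit:
{"method": "jog_arm", "body": {"moves": [-0.007,0,0.05,0,0,0.004,-0.9,-0.007,0,0.1,0,0,0.004,-0.9,-0.007,0,0.15,0,0,0.004,-0.9,-0.007,0,0.19,0,0,0.004,-0.9,-0.007,0,0.211,0,0,0.004,-0.9,-0.007,0,0.211,0,0,0.004,-0.9,-0.007,0,0.211,0,0,0.004,-0.9,-0.007,0,0.211,0,0,0.004,-0.9]}}

```text
time: 14.35
position: [0.5616, -0.0751, 0.0375]
tool_rot: [2.373, 2.057, 0.001]
ft_force: [-0.4, -0.3, -0.4]
grip_width: 0.202
grip_force: 40.0
```

```bash
python3 - <<'E'
from h import *
w=snap('wrist','w5'); s=snap('side','s5');c=snap('scene','c5');print(w['s'])
f=lambda im,y,x,h,ww,k:cv2.resize(im['pixels'][y:y+h,x:x+ww,::-1],None,fx=k,fy=k,interpolation=cv2.INTER_CUBIC)
o=np.zeros((600,800,3),np.uint8)
a=f(w,60,180,130+60,200,2);o[:380,:400]=a
a=f(s,200,210,95,100,4);o[:380,400:800]=a
a=f(c,190,240,72,110,3);o[384:600,:330]=a
cv2.imwrite('pics/m5.png',o)
E
```

```text
{'position': array([ 0.56163597, -0.07508587,  0.0374999 ]), 'tool_rot': array([2.37301173e+00, 2.05736063e+00, 1.30937422e-03])}
```

View pics/m5.png

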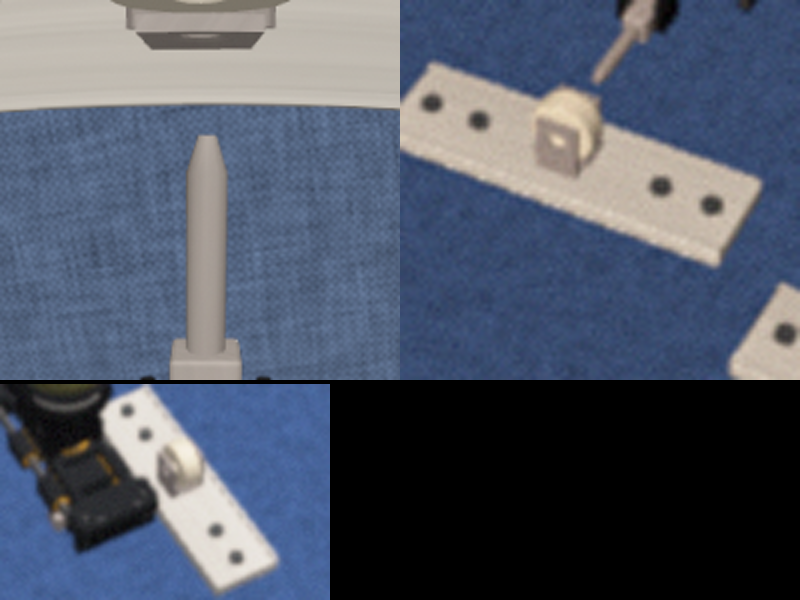

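```bash
python3 - <<'E'
from h import *
w=load('w5');a=w['pixels'].astype(int)
p=(.5771,.0401,-.1385);c,s=np.cos(p[2]),np.sin(p[2]);f=lambda a,b,z:proj(w,(p[0]+a*c-b*s,p[1]+a*s+b*c,z))
print('pred cheek top outer', f(-.014,-.017,.056),f(.014,-.017,.056),'bottom',f(-.014,-.017,.014),f(.014,-.017,.014))
Rt=R.from_rotvec(w['s']['tool_rot'])
g=lambda x,y,z:proj(w,w['s']['position']+Rt.apply([x,y,z]))
for y in(0,.001): print('pred pin axis nose,mid,base',g(.074,y,-.0055),g(.045,y,-.0055),g(.02,y,-.0055))
for v in (70,73,128,132,140,180,200,225):
    m=np.abs(np.diff(a[v,200:365].mean(1)));e=np.argsort(-m)[:6]
    print(v,sorted((int(200+i+1),int(m[i])) for i in e))
E
```

```text
pred cheek top outer [248.29232398  76.26261811] [312.21589914  75.93444209] bottom [255.81028873  84.8134778 ] [305.41403007  84.57500513]
pred pin axis nose,mid,base [282.37059507 130.55512688] [282.36610191 188.88803707] [282.36150849 235.71694289]
pred pin axis nose,mid,base [284.44577947 130.55636385] [284.37079554 188.88838736] [284.27898112 235.71666304]
70 [(243, 45), (244, 14), (246, 15), (247, 12), (317, 12), (318, 40)]
73 [(243, 42), (244, 16), (248, 15), (313, 24), (317, 22), (318, 31)]
128 [(279, 41), (280, 13), (287, 17), (288, 29), (289, 17), (312, 13)]
132 [(278, 26), (279, 14), (288, 12), (289, 24), (290, 14), (323, 12)]
140 [(275, 18), (276, 18), (277, 11), (291, 14), (336, 10), (338, 11)]
180 [(237, 11), (239, 11), (254, 11), (274, 21), (292, 12), (293, 18)]
200 [(212, 13), (257, 12), (274, 22), (292, 14), (358, 11), (361, 11)]
225 [(215, 12), (239, 11), (257, 11), (274, 21), (292, 17), (313, 11)]
```

The pin is about 1.4 mm off to the right of the hole line and yawed 0.008 rad. I'll correct that and advance the nose through the first cheek.

Emit:
{"method": "jog_arm", "body": {"moves": [0,-0.0027,0.0017,0,0,-0.0076,-0.9,0,-0.0027,0.0017,0,0,-0.0076,-0.9,0.02,-0.0027,0.0017,0,0,-0.0076,-0.9,0.04,-0.0028,0.0017,0,0,-0.0076,-0.9,0.06,-0.0029,0.0017,0,0,-0.0076,-0.9,0.08,-0.003,0.0017,0,0,-0.0076,-0.9,0.1,-0.003,0.0017,0,0,-0.0076,-0.9,0.1,-0.003,0.0017,0,0,-0.0076,-0.9]}}

```text
time: 15.5
position: [0.5646, -0.0445, 0.0364]
tool_rot: [-2.364, -2.069, -0.0]
ft_force: [0.9, -0.5, -0.4]
grip_width: 0.204
grip_force: 40.0
```

```bash
python3 - <<'E'
from h import *
s=ctrl.get_state();print(s['position'],s['ft_force'],s['torque'])
p=(.5771,.0401,-.1385)
print('along,lateral of TCP',[(s['position'][:2]-p[:2])@np.array(d) for d in((np.sin(.1385),np.cos(.1385)),(np.cos(.1385),-np.sin(.1385)))])
E
```

```text
[ 0.56460958 -0.04446235  0.03637277] [ 0.88728764 -0.47660376 -0.44603684] [0.00280589 0.02100877 0.01968056]
along,lateral of TCP [np.float64(-0.08547699490202045), np.float64(-0.0006963389203875577)]
```

Emit:
{"method": "jog_arm", "body": {"moves": [0.015,0,0,0,0,0,-0.9,0.03,0,0,0,0,0,-0.9,0.045,0,0,0,0,0,-0.9,0.06,0,0,0,0,0,-0.9,0.075,0,0,0,0,0,-0.9,0.09,0,0,0,0,0,-0.9,0.1,0,0,0,0,0,-0.9,0.1,0,0,0,0,0,-0.9]}}

```text
time: 16.5
position: [0.5686, -0.0152, 0.0364]
tool_rot: [2.365, 2.068, 0.0]
ft_force: [0.7, -0.5, -1.2]
grip_width: 0.203
grip_force: 40.0
```

Emit:
{"method": "jog_arm", "body": {"moves": [0.01,0,0,0,0,0,-0.9,0.02,0,0,0,0,0,-0.9,0.03,0,0,0,0,0,-0.9,0.038,0,0,0,0,0,-0.9,0.044,0,0,0,0,0,-0.9,0.05,0,0,0,0,0,-0.9,0.054,0,0,0,0,0,-0.9,0.054,0,0,0,0,0,-0.9]}}

```text
time: 17.5
position: [0.5707, 0.0006, 0.0364]
tool_rot: [2.365, 2.067, 0.0]
ft_force: [0.6, -0.1, -0.5]
grip_width: 0.206
grip_force: 40.0
```

No contact yet, so I'll push on gently and watch the force.

Emit:
{"method": "jog_arm", "body": {"moves": [0.003,0,0,0,0,0,-0.9,0.006,0,0,0,0,0,-0.9,0.009,0,0,0,0,0,-0.9,0.011,0,0,0,0,0,-0.9,0.011,0,0,0,0,0,-0.9,0.011,0,0,0,0,0,-0.9,0.011,0,0,0,0,0,-0.9,0.011,0,0,0,0,0,-0.9]}}

```text
time: 18.5
position: [0.5709, 0.002, 0.0364]
tool_rot: [2.366, 2.065, -0.002]
ft_force: [-1.2, -4.5, 0.4]
grip_width: 0.205
grip_force: 40.0
```

Emit:
{"method": "jog_arm", "body": {"moves": [0,0,0,0,0,0,-0.55,0,0,0,0,0,0,-0.45,0,0,0,0,0,0,-0.3,0,0,0,0,0,0,-0.1,0,0,0,0,0,0,0,0,0,0,0,0,0,0,0,0,0,0,0,0,0,0,0,0,0,0,0,0]}}

```text
time: 19.5
position: [0.5712, 0.0038, 0.0364]
tool_rot: [2.366, 2.067, 0.0]
ft_force: [0.3, 0.2, -0.6]
grip_width: 0.498
grip_force: 0.0
```

Emit:
{"method": "jog_arm", "body": {"moves": [0,0,-0.1,0,0,0,0,0,0,-0.25,0,0,0,0,-0.1,0,-0.4,0,0,0,0,-0.27,0,-0.45,0,0,0,0,-0.27,0,-0.45,0,0,0,0,-0.27,0,-0.45,0,0,0,0,-0.27,0,-0.45,0,0,0,0,-0.27,0,-0.45,0,0,0,0]}}

```text
time: 20.5
position: [0.5601, -0.0752, 0.1707]
tool_rot: [-2.363, -2.069, 0.001]
ft_force: [-0.1, -0.1, -0.2]
grip_width: 0.503
grip_force: 0.0
```

```bash
python3 - <<'E'
from h import *
w=snap('wrist','w6'); sd=snap('side','s6'); print(w['s'],ctrl.get_state()['ft_force'])
p=(.5771,.0401,-.1385);c,s=np.cos(p[2]),np.sin(p[2]);f=lambda im,a,b,z:proj(im,(p[0]+a*c-b*s,p[1]+a*s+b*c,z))
for n,im in(('w',w),('s',sd)):
    print(n,'profile along axle at pin top / height')
    for b in np.arange(-66,46,2):
        z=.051 if b<-17 else (.047 if b>17 else .056)
        u,v=f(im,0,b/1000,z);q=cv2.getRectSubPix(im['pixels'],(1,1),(float(u),float(v)))[0,0]
        print(b,q.tolist(),end='; ')
    print()
# head back/face edges and lateral extents in wrist
for b in(-50,-40,-25):
    row=[int(cv2.getRectSubPix(w['pixels'],(1,1),tuple(map(float,f(w,a/1000,b/1000,.051))))[0,0,2]) for a in range(-14,15)]
    print(b,row)
E
```

```text
{'position': array([ 0.5601326 , -0.07518094,  0.17073567]), 'tool_rot': array([-2.36286244e+00, -2.06896642e+00,  7.53377928e-04])} [-0.63814185  0.14894047  0.92941356]
w profile along axle at pin top / height
-66 [87, 105, 133]; -64 [91, 109, 139]; -62 [92, 111, 140]; -60 [87, 106, 135]; -58 [100, 108, 123]; -56 [174, 165, 157]; -54 [176, 167, 159]; -52 [175, 166, 159]; -50 [175, 166, 159]; -48 [176, 166, 160]; -46 [176, 167, 160]; -44 [176, 167, 159]; -42 [177, 168, 160]; -40 [176, 167, 160]; -38 [176, 167, 159]; -36 [177, 169, 161]; -34 [178, 169, 161]; -32 [177, 168, 161]; -30 [177, 168, 160]; -28 [177, 168, 161]; -26 [177, 168, 160]; -24 [177, 168, 161]; -22 [177, 169, 161]; -20 [179, 170, 162]; -18 [170, 161, 153]; -16 [180, 172, 165]; -14 [179, 171, 163]; -12 [171, 162, 155]; -10 [170, 162, 154]; -8 [153, 144, 135]; -6 [183, 175, 159]; -4 [222, 213, 197]; -2 [222, 214, 198]; 0 [223, 215, 199]; 2 [224, 216, 200]; 4 [225, 216, 201]; 6 [225, 217, 201]; 8 [226, 217, 202]; 10 [228, 220, 204]; 12 [174, 165, 154]; 14 [172, 163, 157]; 16 [181, 173, 165]; 18 [181, 172, 165]; 20 [177,
[... 1170 characters left out ...]
30, 120]; 22 [147, 132, 121]; 24 [150, 133, 123]; 26 [151, 132, 125]; 28 [151, 134, 124]; 30 [155, 138, 127]; 32 [156, 139, 129]; 34 [163, 146, 135]; 36 [162, 145, 134]; 38 [168, 149, 141]; 40 [175, 156, 147]; 42 [182, 165, 153]; 44 [192, 175, 163]; 
-50 [148, 146, 138, 134, 122, 102, 135, 156, 157, 157, 157, 157, 159, 160, 159, 160, 159, 160, 162, 162, 162, 160, 153, 138, 136, 137, 131, 131, 136]
-40 [141, 141, 139, 148, 136, 106, 138, 158, 158, 158, 158, 158, 160, 160, 160, 160, 160, 161, 162, 163, 162, 159, 153, 143, 139, 138, 137, 142, 144]
-25 [189, 189, 189, 189, 165, 117, 139, 159, 159, 159, 159, 160, 161, 162, 160, 160, 160, 161, 162, 163, 163, 161, 157, 170, 186, 187, 188, 188, 187]
```

```bash
python3 -c "
from bench import ctrl
print(ctrl.close_job())"
```

```text
the job is handed in; nothing more can be done
None
```

I set the roller in its cradle, pushed the pin through both cheeks until its head was home against the cheek, let go of both and handed the job in at about 21 s; the last images agree with that, but the hand-in gave no verdict.

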